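Nest the feed measures and bring the knobbed jar to the front

ROBOT

A 6-joint arm with a two-finger parallel gripper is mounted at the origin on the work surface. World frame = base frame: x ahead of the robot, y to its left, z up, the work surface at z = 0. Lengths are in m, angles in rad, forces in N, time in s.
With the tool pointing down it reaches from about 0.375 to 0.75 m from the base axis. Payload 9 kg.
Tool frame: the origin (TCP) lies on the centre line of the jaws, within the pads' length; the fingertips stand 17 mm ahead of it and the grasp point (between the pads) lies 2 mm behind it; z points along the fingers, y is the line along which they close (so a half turn about z gives the same grasp; the last joint's range is limited). The gripper opens to 85 mm and grips with 20 to 120 N. Pads are 22 mm wide; open, the fingers measure 114 mm over their backs; the gripper's body (76 mm by 85 mm) begins 54 mm behind the grasp point. The pads swing forward as they close: fully open they stand 13 mm farther back than shut.
Start: joints at [1.131, 0.104, 0.097, 1.564, 0, 1.353], TCP at [0.132, 0.585, 0.248] pointing down, gripper open.
Joint ranges: [-2.99, 2.99], [-0.84, 1.86], [-1.1, 1.16], [-1.84, 2.11], [-1.51, 1.56], [-3.14, 3.14]. Speed limits (rad/s): [2.22, 2.22, 2.57, 3.14, 3.14, 3.14].

INTERFACE

Orientations are given as a rotation vector (axis times angle).
In Python, from cell import bot gives the robot as it stands.
- The arm moves only by the shell command python3 steer.py 'ROWS'. ROWS is rows parted by semicolons, their numbers by spaces, 1 to 10 of them, each of 7 numbers: dx, dy, dz in m, then a rotation vector rx, ry, rz in rad, then the opening from 0.0 (shut) to 1.0 (fully open); each row is the pose to reach, as a shift and turn from the pose commanded when the command began, along the tool's axes at that moment; what a row does not reach only later rows make up. A row lasts 1/12 s, in which the tool goes at most 0.0417 m and 0.125 rad, less where a joint would pass 70% of its speed; a pose out of reach is approached as far as the arm can. The fingers move at their own pace and stop on an object; the grip force is fixed at half the most. Time passes only in rows, so rows that do not move let the fingers close. It prints the time, the measured TCP pose, the force, the opening and the grip force at its end.
- bot.state(): the state, without advancing time (a new reading comes with each control period).
- bot.get_image(name): name is "scene" or "top" or "wrist"; returns a dict with "frame" (480x640x3 uint8, blue, green, red), "depth" (480x640 float32, m along the optical axis (not along the pixel's ray), 0 where there is no reading), "vfov" (degrees; the focal length in pixels is half the picture's height over the tangent of half this angle, whatever the lens; pixels are square), "cx", "cy" (the principal point, pixels), "extrinsics" (4x4, takes a point from world to camera coordinates). Camera axes: x right, y down, z forward; pixel columns grow to the right and rows downward; lengths in m; the calibration is good to about 2 mm. A picture is of the moment at which its call begins.
- bot.sign_off(): hands the job in; it is judged then, once.
The state is a dict: "clock": time; "joint_positions": joint angles; "qd": joint speeds; "tau": joint torques, N m; "tcp_pos": TCP position; "orientation": TCP orientation; "contact_force": force on the tool from outside, world axes, zero at the start; "wrist_torque": the same for the moment, N m; "gripper_width": opening from 0.0 (shut) to 1.0 (fully open); "grasp_force": force on a finger pad.
Only numpy, scipy, OpenCV 4.12 (cv2) and the standard library are available. Lean on these libraries where they do the work, as an engineer would, in place of code of your own. Each camera call takes 0.05 s, during which the arm holds its last target. There are 200 camera calls.

TASK

Put the two loose steel measures away in the big open one on the carousel: the medium inside the big one, the small inside the medium, each standing on the bottom and let go. Then turn the carousel until the jar with a knob on its lid stands squarely behind the stand's pointer, and finish still gripping the carousel to hold it still, not letting go. Leave the other things on the bench where they are.

Things in the scene. Friction and masses are not known exactly. Their poses are not given: they have to be found in the camera images.
- stand: fixed dark steel foot of the carousel; origin on the turning axis at bench level, z up. A pointer marks its front: its -x axis runs from the turning axis to the pointer. The stand's place and yaw differ each time.
- pointer (a point): top of the upright pointer, a 12 mm square steel post 34 mm high on the stand, 166 mm from the turning axis along the stand's -x, just outside the deck.
- carousel: wooden turntable, deck 276 mm across, top at 30 mm; origin on the turning axis at bench level, z up. Turns freely either way, stays where left, drag 0.08 N m. Fixed on it, 88 mm from the axis: at -x the knobbed jar (64 across, lid top at 93), +x the big measure, +y a jar with flat lid (64, top at 83), -y a square tin (60, top at 90). Same yaw as the stand: knobbed jar is at the pointer.
- knob (a point): on the axis of the upright round knob of the marked jar: knob diameter 24 mm, from 93 to 127 mm above the bench; this point is at 115 mm, 88 mm from the turning axis. It can be gripped from above from any side, and used to turn the carousel.
- well (a point): centre of the inner floor of the big measure, 34 mm above the bench: an open upright steel cup fixed on the deck, outer diameter 90, inner diameter 84, rim 90 mm above the bench (56 above this point), without a handle; its z is up.
- medium: loose medium steel measure, 0.09 to 0.18 kg: straight upright cup, outer diameter 72, inner 66, 62 high, bottom 4 thick; origin at the centre of its underside, z up. An upright flat handle stands on its rim at its -x side: 10 mm thick (along x), 20 wide (along y), from 3 mm below the rim to 55 above it, centred 38 mm from the cup's axis.
- medium_handle (a point): grip point on the medium measure's handle: 38 mm from the cup axis along its -x, 95 mm above its underside, 22 mm below the handle's top.
- small: loose small steel measure, 0.06 to 0.13 kg: straight upright cup, outer diameter 52, inner 46, 64 high, bottom 4 thick; origin at the centre of its underside, z up. The same handle at its -x side (10 x 20 mm, from 3 mm below the rim to 55 mm above it), centred 28 mm from the cup's axis.
- small_handle (a point): grip point on the small measure's handle: 28 mm from the cup axis along its -x, 97 mm above its underside, 22 mm below the handle's top.
- hoof_pick: bystander, to be left alone: steel hoof pick, 155 long, 12 thick, lying flat (mm); origin under its middle.
- curry_comb: bystander, to be left alone: black hard-plastic curry comb, 110 x 75, 44 high with its strap (mm); origin under its middle.
- feed_scoop: bystander, to be left alone: stainless box-shaped feed scoop, 100 x 150, 60 high, round handle 115 long (mm); origin under its middle.
- bucket_lid: bystander, to be left alone: orange plastic bucket lid, diameter 260, 17 thick, lying flat (mm); origin under its middle.
- brush: bystander, to be left alone: wooden-backed body brush, 70 x 170 x 48 (mm); origin under its middle.
- ointment: bystander, to be left alone: round can of ointment, diameter 70, 75 high (mm); origin under its middle.

How it is judged:
On the way, in this order (a step that is already met when the one before it is completed fails the run):
1. both measures are nested upright in the big one, the small inside the medium, and released (horizontal distance between medium and well below 0.012 m and z of medium in the frame of well below 0.008 m and angle between each of medium, small's own z axis and vertical below 0.15 rad and horizontal distance between small and medium below 0.012 m and z of small in the frame of medium below 0.012 m and contact force between the fingers and small below 0.3 N and contact force between the fingers and medium below 0.3 N), for 0.2 s.
2. after that, the carousel is turned so that the knobbed jar stands at the pointer (y of knob in the frame of stand between -0.01 and 0.01 m and x of knob in the frame of stand below 0 m), for 0.2 s.
At the end, for the whole second after the job is handed in: Medium stands in the big measure, small in the medium: within 12 mm of centre, 8 mm of the seat, 0.15 rad of upright, untouched by the fingers. Knob within 10 mm sideways of the line from axis to pointer, carousel at rest, fingers on it with over 2 N (all of step 1 and all of step 2 and angular speed of carousel below 0.08 rad/s and contact force between the fingers and carousel above 2 N); the arm keeps its last pose, push and grip.
It fails at once if a bystander is pushed more than 30 mm (distance of any of hoof_pick, curry_comb, feed_scoop, bucket_lid, brush, ointment from where it was at the start of the episode above 0.03 m).
It also fails if it takes over 72 s, if anything falls off the work surface, if the arm or the gripper's body presses on something with over 40 N, if the wrist force passes 120 N, or if a joint passes its speed limit or range.

## Working session

There is one attempt and no reset: what is moved stays moved. The work goes in short steps, Python scripts to look and compute and a shell command to move; the robot and the scene stay as the last step left them, time stands still between calls to the robot, and variables do not carry over. Pictures are saved under pics/ and viewed, at most 10 in all, crops included, and the job is handed in when it is done.

```bash
ls; mkdir -p pics
python3 - <<'E'
from cell import bot
import cv2,numpy as np
print(bot.state())
for n in("scene","top"):
    d=bot.get_image(n); cv2.imwrite(f"pics/{n}0.png",d["frame"]); np.savez(f"{n}0.npz",**d)
    print(n,d["vfov"],d["cx"],d["cy"],np.round(d["extrinsics"],3).tolist(),(d["depth"]>0).mean())
E
```

```text
cell.py
pics
steer.py
{'clock': 0.0, 'joint_positions': array([ 1.13133486e+00,  1.04659165e-01,  9.64540082e-02,  1.56387933e+00,
       -2.55746268e-05,  1.35306762e+00]), 'qd': array([ 0.0008488 ,  0.00101952,  0.00283308, -0.00010875, -0.00174931,
        0.00027493]), 'tau': array([ 3.71119022e-03, -5.56931376e+01,  5.03649330e+01,  1.66944828e-02,
       -9.37205505e-05,  9.89707900e-06]), 'tcp_pos': array([0.13183308, 0.58502251, 0.2475374 ]), 'orientation': array([-3.47540542e-01, -3.12191552e+00,  1.92790223e-03]), 'contact_force': array([-0.60004452,  0.93326128, -0.99729144]), 'wrist_torque': array([ 0.02117649,  0.02871546, -0.03775381]), 'grasp_force': 0.0, 'gripper_width': 1.0001626370752517}
scene 55.62015678121477 313.3613380511183 239.5877320892616 [[-0.53, 0.848, 0.017, 0.348], [0.534, 0.349, -0.77, -0.192], [-0.659, -0.399, -0.638, 1.302], [0.0, 0.0, 0.0, 1.0]] 0.9958528645833333
top 44.860656373197266 313.4247470707589 238.91369751247382 [[-0.003, -1.0, -0.003, -0.059], [-0.979, 0.003, -0.204, 0.563], [0.204, 0.002, -0.979, 1.461], [0.0, 0.0, 0.0, 1.0]] 0.9957291666666667
```

View pics/top0.png

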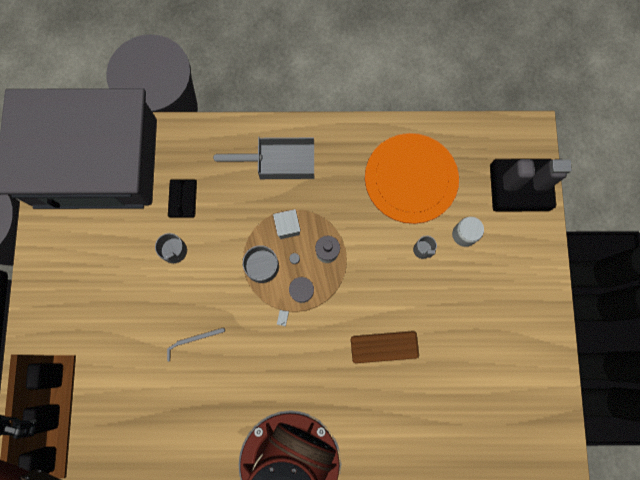

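View pics/scene0.png

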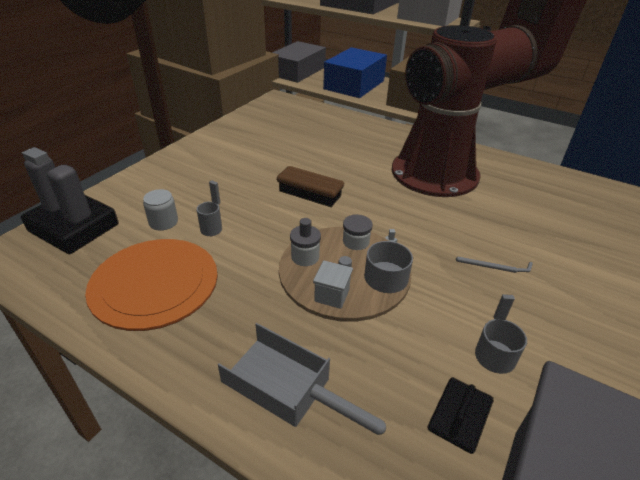

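The top view shows the carousel centred near (295,260), with the pointer at (283,318), the knob at (328,247) and the big measure at (262,265). The medium is at (171,249) with its handle to the lower right, and the small is at (426,247). The scene view agrees: medium (500,345), small (209,217), knob (306,228). Next I'll measure them.

```bash
cat > h.py <<'E'
import numpy as np,cv2
from scipy.optimize import least_squares
def cloud(d):
    f=240/np.tan(np.radians(float(d["vfov"]))/2); z=d["depth"].astype(float); v,u=np.mgrid[:480,:640]
    p=np.stack([(u-d["cx"])/f*z,(v-d["cy"])/f*z,z],-1); E=d["extrinsics"]
    w=(p-E[:3,3])@E[:3,:3]; w[z<=0]=np.nan; return w
def near(w,c,r,z0,z1):
    p=w.reshape(-1,3); m=(np.hypot(p[:,0]-c[0],p[:,1]-c[1])<r)&(p[:,2]>z0)&(p[:,2]<z1); return p[m]
def circ(p,r):
    return least_squares(lambda c:np.hypot(p[:,0]-c[0],p[:,1]-c[1])-r,np.median(p[:,:2],0),loss="soft_l1",f_scale=.002).x
def rays(d,uv,z):
    f=240/np.tan(np.radians(float(d["vfov"]))/2);E=d["extrinsics"]
    uv=np.atleast_2d(uv); r=np.c_[(uv[:,0]-d["cx"])/f,(uv[:,1]-d["cy"])/f,np.ones(len(uv))]@E[:3,:3]; o=-E[:3,:3].T@E[:3,3]
    return o+r*((z-o[2])/r[:,2])[:,None]
E
python3 - <<'E'
from h import *
T=np.load("top0.npz");S=np.load("scene0.npz");wt,ws=cloud(T),cloud(S)
for n,t,s in(("med",(171,249),(500,345)),("small",(426,247),(209,217)),("knob",(328,247),(306,228)),("big",(262,265),(388,265)),("flat",(302,288),(357,225)),("tin",(287,222),(335,280)),("ptr",(283,317),(391,236)),("hub",(295,258),(345,265))):
    print(n,wt[t[1],t[0]].round(4),ws[s[1],s[0]].round(4))
for n,c,r in(("med",wt[249,171],.065),("small",wt[247,426],.055)):
  for nm,w in(("top",wt),("scene",ws)):
    p=near(w,c,r,.01,.2); print(n,nm,len(p),"zmax",np.percentile(p[:,2],99.5).round(4))
    h=p[p[:,2]>.078]; print(" handle",len(h),h.min(0).round(4),h.max(0).round(4),h.mean(0).round(4))
    q=near(w,c,r,.052,.068); print(" rim",len(q),q.min(0).round(4),q.max(0).round(4), circ(q,.0345 if n=="med" else .0245).round(4))
c=wt[258,295]
for nm,w in(("top",wt),("scene",ws)):
    k=near(w,wt[247,328],.03,.115,.14); print("knob",nm,len(k),k.mean(0).round(4),np.percentile(k[:,2],95).round(4),circ(k[k[:,2]>.118],.008))
    b=near(w,wt[265,262],.075,.084,.094); print("big rim",len(b),circ(b,.0435).round(4),b[:,2].max())
    dk=near(w,c,.17,.024,.034); hull=cv2.convexHull(dk[:,:2].astype(np.float32)); print("deck",cv2.minEnclosingCircle(hull))
    pt=near(w,wt[317,283],.03,.01,.05); print("ptr",len(pt),pt.min(0).round(4),pt.max(0).round(4))
E
```

```text
med [0.5477 0.3235 0.0047] [0.5207 0.3161 0.0051]
small [ 0.551  -0.3643  0.0049] [ 0.5647 -0.3373  0.0555]
knob [ 0.5286 -0.0973  0.1246] [ 0.5432 -0.0908  0.1159]
big [0.4981 0.0743 0.0364] [0.4646 0.0629 0.0321]
flat [ 0.4314 -0.0319  0.0834] [ 0.4372 -0.0289  0.081 ]
tin [0.6025 0.0071 0.0845] [0.6158 0.019  0.0901]
ptr [0.3646 0.0199 0.0036] [0.3567 0.0224 0.0186]
hub [ 0.5138 -0.0128  0.0519] [ 0.5295 -0.0049  0.0483]
med top 448 zmax 0.1206
 handle 66 [0.5039 0.2882 0.0781] [0.5199 0.3075 0.1234] [0.511  0.2967 0.1057]
 rim 133 [0.5051 0.2799 0.0521] [0.5804 0.3535 0.0678] [0.5453 0.3164]
med scene 2147 zmax 0.117
 handle 258 [0.5057 0.2868 0.0781] [0.5226 0.3075 0.1185] [0.5161 0.2972 0.1004]
 rim 510 [0.5094 0.2796 0.052 ] [0.5826 0.3505 0.068 ] [0.5469 0.315 ]
small top 283 zmax 0.1233
 handle 55 [ 0.5126 -0.3628  0.0812] [ 0.5225 -0.3433  0.1247] [ 0.5169 -0.352   0.1084]
 rim 82 [ 0.521  -0.3802  0.0521] [ 0.5717 -0.3288  0.0678] [ 0.5459 -0.3541]
small scene 833 zmax 0.119
 handle 147 [ 0.5135 -0.366   0.0783] [ 0.5263 -0.3439  0.1202] [ 0.5214 -0.3533  0.1011]
 rim 225 [ 0.5145 -0.3814  0.052 ] [ 0.5736 -0.3292  0.0679] [ 0.5473 -0.3556]
knob top 79 [ 0.5344 -0.096   0.1256] 0.1311 [ 0.53456225 -0.09618355]
big rim 128 [0.4969 0.0752] 0.09368182268686664
deck ((0.4997544288635254, -0.008905559778213501), 0.15406882762908936)
ptr 133 [ 0.3457 -0.005   0.0101] [0.3942 0.037  0.0392]
knob scene 107 [ 0.5389 -0.0956  0.1239] 0.1275 [ 0.53773464 -0.09635989]
big rim 310 [0.4981 0.0737] 0.091820160929206
deck ((0.5013519525527954, -0.00720568373799324), 0.15423795580863953)
ptr 107 [ 0.3469 -0.003   0.0103] [0.3927 0.0308 0.0367]
```

```bash
cat >> h.py <<'E'
from scipy.spatial.transform import Rotation as Ro
def go(st,target,yang=None):
    """tool-axis shift to target TCP (world), and turn so the tool y axis points along yang (deg, mod 180)"""
    R=Ro.from_rotvec(st["orientation"]).as_matrix(); s=R.T@(np.array(target)-st["tcp_pos"])
    print("shift",s.round(4),"rows",np.ceil(np.linalg.norm(s)/.0417),end=" ")
    a=np.degrees(np.arctan2(R[1,1],R[0,1])); print("yang",a.round(2),"tilt",np.degrees(np.arccos(-R[2,2])).round(2),"q6",np.degrees(st["joint_positions"][5]).round(1),end=" ")
    if yang is not None:
        x=np.array([[np.sin(np.radians(yang))],[-np.cos(np.radians(yang))],[0]]).ravel(); y=np.array([np.cos(np.radians(yang)),np.sin(np.radians(yang)),0]); x=np.cross(y,[0,0,-1.])
        G=np.c_[x,y,[0,0,-1.]]; print("rotvec",Ro.from_matrix(R.T@G).as_rotvec().round(4))
    else: print()
E
python3 -c "
from h import *;from cell import bot
go(bot.state(),[.5125,.297,.19],29.2)"
```

```text
shift [-0.4347 -0.1972  0.0577] rows 12.0 yang 77.29 tilt 0.07 q6 77.5 rotvec [-1.200e-03  3.000e-04  8.394e-01]
```

```bash
python3 steer.py '-0.435 -0.197 0.058 0 0 0.84 1;-0.435 -0.197 0.058 0 0 0.84 1;-0.435 -0.197 0.058 0 0 0.84 1;-0.435 -0.197 0.058 0 0 0.84 1;-0.435 -0.197 0.058 0 0 0.84 1;-0.435 -0.197 0.058 0 0 0.84 1;-0.435 -0.197 0.058 0 0 0.84 1;-0.435 -0.197 0.058 0 0 0.84 1;-0.435 -0.197 0.058 0 0 0.84 1;-0.435 -0.197 0.058 0 0 0.84 1'
python3 -c "
from h import *;from cell import bot
go(bot.state(),[.5125,.297,.19],29.2)"
```

```text
clock: 0.93
tcp_pos: [0.4632, 0.3343, 0.1976]
orientation: [-1.591, -2.709, 0.0]
contact_force: [1.0, 0.3, -0.1]
gripper_width: 1.001
grasp_force: 0.0
shift [-0.0566  0.0248  0.0076] rows 2.0 yang 29.16 tilt 0.02 q6 83.5 rotvec [-0.0002 -0.0001 -0.0007]
```

```bash
python3 steer.py '-0.057 0.025 0.008 0 0 0 1;-0.057 0.025 0.008 0 0 0 1;-0.057 0.025 0.008 0 0 0 1;-0.057 0.025 0.008 0 0 0 1'
python3 - <<'E'
from h import *;from cell import bot
d=bot.get_image("wrist");cv2.imwrite("pics/w1.png",d["frame"])
st=bot.state();w=cloud(d)
h=near(w,(.5125,.297),.03,.09,.14);print(len(h),h.min(0),h.max(0),h.mean(0))
t=h[h[:,2]>.108];print("top",len(t),cv2.minAreaRect(t[:,:2].astype(np.float32)))
q=near(w,(.546,.316),.05,.057,.066);print("rim",len(q),circ(q,.0345))
go(st,[.5125,.297,.093],29.2);print(d["extrinsics"].round(3),d["vfov"])
E
```

```text
clock: 1.27
tcp_pos: [0.5119, 0.2974, 0.1892]
orientation: [-1.593, -2.706, 0.002]
contact_force: [-0.6, 0.3, 0.1]
gripper_width: 0.999
grasp_force: 0.0
822 [0.50485051 0.28858196 0.09026969] [0.52122601 0.30939669 0.11979988] [0.5118641  0.30129477 0.11383838]
top 677 ((0.5132262706756592, 0.29881155490875244), (0.009588371962308884, 0.020171627402305603), 28.85244369506836)
rim 1639 [0.54605399 0.31679394]
shift [-0.0017  0.0005  0.0966] rows 3.0 yang 29.12 tilt 0.07 q6 78.5 rotvec [-0.001  -0.0006 -0.0014]
[[ 0.874  0.486 -0.003 -0.592]
 [ 0.465 -0.834  0.299 -0.011]
 [ 0.143 -0.262 -0.954  0.329]
 [ 0.     0.     0.     1.   ]] 63.70454082829732
```

View pics/w1.png

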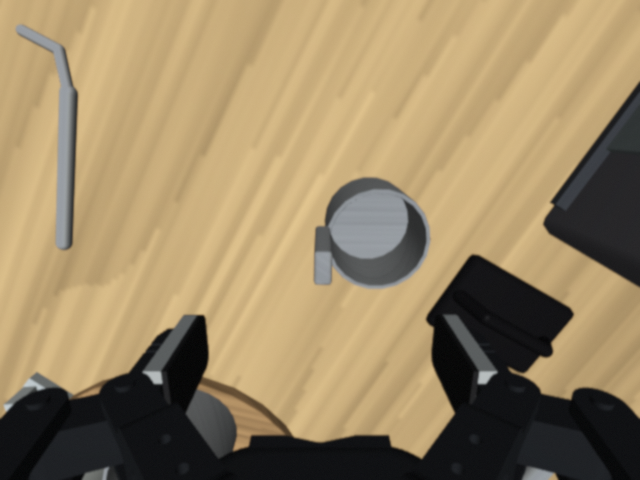

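The wrist view shows the handle midway between the fingers at (323,255), with the cup rim at (380,238). The measurements agree to about 2 mm, so I'll descend and grip.

```bash
python3 -c "
from h import *;from cell import bot
go(bot.state(),[.513,.2985,.093],28.9)"
python3 steer.py '-0.001 0.0015 0.04 0 0 0 1;-0.001 0.0015 0.08 0 0 0 1;-0.001 0.0015 0.0965 0 0 0 1;-0.001 0.0015 0.0965 0 0 0 1;-0.001 0.0015 0.0965 0 0 0 0;-0.001 0.0015 0.0965 0 0 0 0;-0.001 0.0015 0.0965 0 0 0 0;-0.001 0.0015 0.0965 0 0 0 0;-0.001 0.0015 0.0965 0 0 0 0;-0.001 0.0015 0.0965 0 0 0 0'
python3 steer.py '0 0 0 0 0 0 0;0 0 0 0 0 0 0;0 0 0 0 0 0 0;0 0 0 0 0 0 0'
```

```text
shift [-0.0007  0.0017  0.0966] rows 3.0 yang 29.12 tilt 0.07 q6 78.5 rotvec [-0.001  -0.0006  0.0038]
clock: 2.15
tcp_pos: [0.5139, 0.2984, 0.0945]
orientation: [1.59, 2.708, 0.002]
contact_force: [0.5, 0.0, -0.2]
gripper_width: 0.143
grasp_force: 0.0
clock: 2.48
tcp_pos: [0.5137, 0.2983, 0.0942]
orientation: [1.59, 2.709, 0.001]
contact_force: [-2.1, -1.3, 4.6]
gripper_width: 0.109
grasp_force: 61.0
```

```bash
python3 steer.py '0 0 -0.04 0 0 0 0;0 0 -0.08 0 0 0 0;0 0 -0.12 0 0 0 0;0 0 -0.13 0 0 0 0;0 0 -0.13 0 0 0 0'
python3 -c "
from h import *;from cell import bot
go(bot.state(),[.4975,.0365,.224],90)"
```

```text
clock: 2.9
tcp_pos: [0.5152, 0.2988, 0.2274]
orientation: [1.589, 2.706, 0.007]
contact_force: [-1.7, 0.2, -2.0]
gripper_width: 0.11
grasp_force: 60.1
shift [-0.2204 -0.1432  0.0028] rows 7.0 yang 29.16 tilt 0.35 q6 78.4 rotvec [ 0.0048  0.0043 -1.0619]
```

```bash
python3 steer.py '-0.22 -0.143 0 0 0 -1.062 0;-0.22 -0.143 0 0 0 -1.062 0;-0.22 -0.143 0 0 0 -1.062 0;-0.22 -0.143 0 0 0 -1.062 0;-0.22 -0.143 0 0 0 -1.062 0;-0.22 -0.143 0 0 0 -1.062 0;-0.22 -0.143 0 0 0 -1.062 0;-0.22 -0.143 0 0 0 -1.062 0;-0.22 -0.143 0 0 0 -1.062 0;-0.22 -0.143 0 0 0 -1.062 0'
python3 steer.py '0 0 0 0 0 0 0;0 0 0 0 0 0 0;0 0 0 0 0 0 0'
python3 - <<'E'
from h import *;from cell import bot
st=bot.state()
for n in("wrist","scene","top"):
    d=bot.get_image(n);cv2.imwrite(f"pics/{n}2.png",d["frame"]);w=cloud(d);np.savez(f"{n}2.npz",**d)
    b=near(w,(.4975,.0745),.06,.082,.096)
    if len(b)>20: print(n,"big rim",len(b),circ(b,.0435),b.min(0),b.max(0))
    k=near(w,(.536,-.096),.03,.118,.14); print("knob",len(k), k.mean(0) if len(k) else 0)
    m=near(w,st["tcp_pos"]+[0,.038,0],.05,.10,.205); print("med",len(m),m.min(0) if len(m) else 0,m.max(0) if len(m) else 0)
    r=m[(m[:,2]>.183)&(m[:,2]<.197)]
    if len(r)>20: print("med rim",len(r),circ(r,.0345),np.percentile(r[:,2],[5,50,95]))
go(st,[.4975,.0365,.224],90);print(st["tcp_pos"])
E
```

```text
clock: 3.73
tcp_pos: [0.4949, 0.0358, 0.2211]
orientation: [0.007, -3.138, -0.001]
contact_force: [-0.3, -0.6, -1.4]
gripper_width: 0.107
grasp_force: 60.3
clock: 3.98
tcp_pos: [0.4955, 0.0369, 0.2228]
orientation: [-0.003, -3.141, -0.0]
contact_force: [-0.2, 0.2, -2.6]
gripper_width: 0.112
grasp_force: 60.3
wrist big rim 1127 [0.49785717 0.07491953] [0.45305656 0.03038222 0.08215667] [0.52519133 0.11679751 0.09279347]
knob 1246 [ 0.53410709 -0.09467986  0.12632129]
med 19038 [0.45959207 0.03203821 0.12952118] [0.52989524 0.11109436 0.20490688]
med rim 3894 [0.49493287 0.07392879] [0.1837458  0.19044344 0.19228716]
scene big rim 271 [0.49809486 0.07399906] [0.45839201 0.02939338 0.08210705] [0.54339971 0.11880401 0.09155106]
knob 97 [ 0.53840402 -0.09600188  0.12490735]
med 1777 [0.45843329 0.0306743  0.12623212] [0.53251846 0.10976387 0.20450597]
med rim 362 [0.49590432 0.07355201] [0.1837849  0.18809473 0.19191552]
top big rim 27 [ 0.46903908 -0.00331152] [0.46382797 0.03121447 0.08426138] [0.50755652 0.04628743 0.09440935]
knob 75 [ 0.53488727 -0.09633606  0.1252251 ]
med 0 0 0
shift [-0.002  -0.0004 -0.0012] rows 1.0 yang 89.89 tilt 0.06 q6 -10.8 rotvec [ 0.0003 -0.001  -0.0019]
[0.49551299 0.03692755 0.22280577]
```

View pics/wrist2.png

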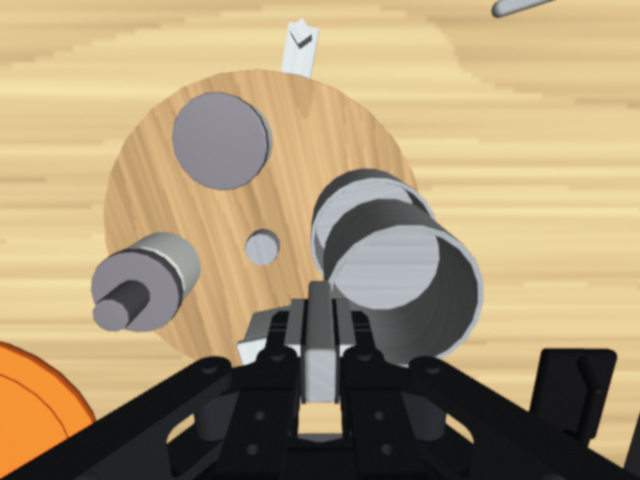

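View pics/scene2.png

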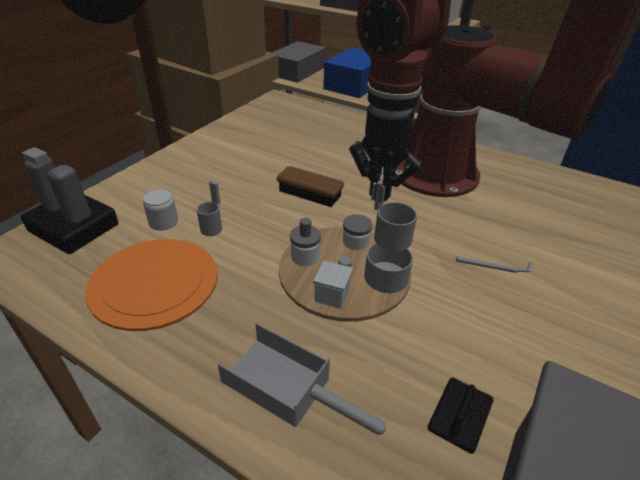

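The wrist view shows the hub at (262,247) and the medium (380,290) held just above the big measure (370,235). Its fitted rim is 2.5 mm short in x. I'll correct that and lower it.

```bash
python3 steer.py '-0.0025 0.0008 0 0 0 0 0;-0.0025 0.0008 0.03 0 0 0 0;-0.0025 0.0008 0.05 0 0 0 0;-0.0025 0.0008 0.07 0 0 0 0;-0.0025 0.0008 0.08 0 0 0 0;-0.0025 0.0008 0.088 0 0 0 0;-0.0025 0.0008 0.092 0 0 0 0;-0.0025 0.0008 0.094 0 0 0 0;-0.0025 0.0008 0.094 0 0 0 0'
python3 -c "
from h import *;from cell import bot
go(bot.state(),[.498,.0375,.1282],90)"
```

```text
clock: 4.88
tcp_pos: [0.4986, 0.0372, 0.13]
orientation: [-0.0, 3.141, -0.0]
contact_force: [0.3, -0.5, -1.3]
gripper_width: 0.109
grasp_force: 60.2
shift [0.0006 0.0003 0.0018] rows 1.0 yang 90.01 tilt 0.04 q6 -10.8 rotvec [-0.0001  0.0007  0.0001]
```

```bash
python3 steer.py '0 0 0.001 0 0 0 0;0 0 0.002 0 0 0 0;0 0 0.002 0 0 0 0;0 0 0.002 0 0 0 0'
python3 steer.py '0 0 0 0 0 0 0.35;0 0 0 0 0 0 0.35;0 0 0 0 0 0 0.35;0 0 0 0 0 0 0.35;0 0 0 0 0 0 0.35'
```

```text
clock: 5.22
tcp_pos: [0.4988, 0.0371, 0.1283]
orientation: [-0.0, 3.14, -0.0]
contact_force: [-0.3, -1.5, 0.4]
gripper_width: 0.113
grasp_force: 60.6
clock: 5.63
tcp_pos: [0.4982, 0.0373, 0.1275]
orientation: [0.0, -3.142, -0.0]
contact_force: [0.6, -0.1, 0.1]
gripper_width: 0.352
grasp_force: 0.0
```

```bash
python3 steer.py '0 0 -0.04 0 0 0 0.35;0 0 -0.08 0 0 0 0.35;0 0 -0.08 0 0 0 0.35;0 0 -0.08 0 0 0 0.35'
python3 -c "
from h import *;from cell import bot
go(bot.state(),[.519,-.353,.19],-4)"
```

```text
clock: 5.97
tcp_pos: [0.4997, 0.037, 0.2103]
orientation: [-0.0, 3.137, -0.001]
contact_force: [-0.2, -0.6, -0.9]
gripper_width: 0.348
grasp_force: 0.0
shift [-0.0191 -0.39    0.0207] rows 10.0 yang 90.01 tilt 0.27 q6 -10.8 rotvec [0.0032 0.0042 1.6408]
```

```bash
python3 steer.py '-0.019 -0.39 0 0 0 1.64 1;-0.019 -0.39 0 0 0 1.64 1;-0.019 -0.39 0 0 0 1.64 1;-0.019 -0.39 0 0 0 1.64 1;-0.019 -0.39 0 0 0 1.64 1;-0.019 -0.39 0 0 0 1.64 1;-0.019 -0.39 0 0 0 1.64 1;-0.019 -0.39 0 0 0 1.64 1;-0.019 -0.39 0.01 0 0 1.64 1;-0.019 -0.39 0.02 0 0 1.64 1'
python3 -c "
from h import *;from cell import bot
go(bot.state(),[.519,-.353,.19],-4)"
```

```text
clock: 6.8
tcp_pos: [0.5167, -0.3579, 0.1869]
orientation: [1.849, 2.538, -0.002]
contact_force: [0.2, -0.4, -1.0]
gripper_width: 1.001
grasp_force: 0.0
shift [ 0.0039  0.0037 -0.0031] rows 1.0 yang 17.85 tilt 0.1 q6 25.6 rotvec [0.0004 0.0018 0.3814]
```

```bash
python3 steer.py '0.004 0.004 -0.003 0 0 0.381 1;0.004 0.004 -0.003 0 0 0.381 1;0.004 0.004 -0.003 0 0 0.381 1;0.004 0.004 -0.003 0 0 0.381 1;0.004 0.004 -0.003 0 0 0.381 1;0.004 0.004 -0.003 0 0 0.381 1'
python3 - <<'E'
from h import *;from cell import bot
d=bot.get_image("wrist");cv2.imwrite("pics/w3.png",d["frame"])
st=bot.state();w=cloud(d)
h=near(w,(.519,-.353),.025,.09,.14)
t=h[h[:,2]>.108];print("top",len(t),t[:,2].max(),cv2.minAreaRect(t[:,:2].astype(np.float32)))
q=near(w,(.5465,-.355),.036,.059,.068);print("rim",len(q),circ(q,.0245))
go(st,[.519,-.353,.095],-4)
d=bot.get_image("top");cv2.imwrite("pics/top3.png",d["frame"]);w=cloud(d)
d=bot.get_image("scene");cv2.imwrite("pics/scene3.png",d["frame"]);w2=cloud(d)
for w in(w,w2):
    b=near(w,(.498,.0745),.055,.0935,.1);print("medrim",len(b),circ(b,.0345) if len(b)>9 else 0)
    b=near(w,(.498,.0745),.06,.11,.16);print("medhandle",len(b),b.mean(0),b.max(0))
E
```

```text
clock: 7.3
tcp_pos: [0.5197, -0.3474, 0.1899]
orientation: [-2.282, -2.158, -0.0]
contact_force: [0.2, 0.2, 0.5]
gripper_width: 1.001
grasp_force: 0.0
top 690 0.12139610413327877 ((0.5190867185592651, -0.35492920875549316), (0.02029174007475376, 0.009959844872355461), 89.4634017944336)
rim 1155 [ 0.54664676 -0.35501384]
shift [-0.0056 -0.0004  0.0951] rows 3.0 yang -3.23 tilt 0.04 q6 47.5 rotvec [-0.0004 -0.0005  0.0134]
medrim 65 [0.49794315 0.07471491]
medhandle 53 [0.49647063 0.03672765 0.14085347] [0.50753057 0.04264282 0.1540483 ]
medrim 151 [0.49892075 0.07362932]
medhandle 158 [0.50252998 0.03727942 0.13355655] [0.5096014  0.04106824 0.15193843]
```

```bash
python3 -c "
from h import *;from cell import bot
go(bot.state(),[.519,-.355,.095],-.5)"
python3 steer.py '-0.0076 -0.0003 0.03 0 0 -0.048 1;-0.0076 -0.0003 0.05 0 0 -0.048 1;-0.0076 -0.0003 0.08 0 0 -0.048 1;-0.0076 -0.0003 0.095 0 0 -0.048 1;-0.0076 -0.0003 0.095 0 0 -0.048 0.6;-0.0076 -0.0003 0.095 0 0 -0.048 0.4;-0.0076 -0.0003 0.095 0 0 -0.048 0;-0.0076 -0.0003 0.095 0 0 -0.048 0;-0.0076 -0.0003 0.095 0 0 -0.048 0;-0.0076 -0.0003 0.095 0 0 -0.048 0'
python3 steer.py '0 0 0 0 0 0 0;0 0 0 0 0 0 0;0 0 0 0 0 0 0;0 0 0 0 0 0 0;0 0 0 0 0 0 0'
```

```text
shift [-0.0075 -0.0004  0.0954] rows 3.0 yang -3.31 tilt 0.01 q6 47.6 rotvec [-0.0001 -0.0002 -0.0491]
clock: 8.28
tcp_pos: [0.5196, -0.3557, 0.0968]
orientation: [2.233, 2.207, 0.0]
contact_force: [-0.3, 0.1, -1.0]
gripper_width: 0.148
grasp_force: 0.0
clock: 8.7
tcp_pos: [0.5194, -0.3556, 0.0964]
orientation: [2.234, 2.207, -0.0]
contact_force: [-0.8, -0.3, 5.9]
gripper_width: 0.107
grasp_force: 61.0
```

```bash
python3 steer.py '0 0 -0.04 0 0 0 0;0 0 -0.08 0 0 0 0;0 0 -0.12 0 0 0 0;0 0 -0.16 0 0 0 0;0 0 -0.165 0 0 0 0;0 0 -0.165 0 0 0 0'
python3 -c "
from h import *;from cell import bot
go(bot.state(),[.471,.0736,.262],-.7)"
```

```text
clock: 9.2
tcp_pos: [0.5202, -0.3563, 0.2641]
orientation: [2.231, 2.204, 0.0]
contact_force: [0.4, -0.0, -1.5]
gripper_width: 0.109
grasp_force: 60.0
shift [ 4.293e-01 -5.430e-02  1.000e-04] rows 11.0 yang -0.68 tilt 0.33 q6 44.4 rotvec [0.0041 0.004  0.0003]
```

```bash
python3 steer.py '0.4295 -0.0535 0 0 0 0 0;0.4295 -0.0535 0 0 0 0 0;0.4295 -0.0535 0 0 0 0 0;0.4295 -0.0535 0 0 0 0 0;0.4295 -0.0535 0 0 0 0 0;0.4295 -0.0535 0 0 0 0 0;0.4295 -0.0535 0 0 0 0 0;0.4295 -0.0535 0 0 0 0 0;0.4295 -0.0535 0 0 0 0 0;0.4295 -0.0535 0 0 0 0 0'
python3 -c "
from h import *;from cell import bot
go(bot.state(),[.471,.0736,.262],-.7)"
```

```text
clock: 10.03
tcp_pos: [0.4712, 0.0608, 0.2583]
orientation: [-2.233, -2.206, 0.002]
contact_force: [0.3, 0.8, -0.3]
gripper_width: 0.104
grasp_force: 60.1
shift [ 0.0128 -0.0003 -0.0037] rows 1.0 yang -0.7 tilt 0.15 q6 82.2 rotvec [-0.0026 -0.0005 -0.    ]
```

```bash
python3 steer.py '0.0128 0 0 0 0 0 0;0.0128 0 0 0 0 0 0;0.0128 0 0 0 0 0 0;0.0128 0 0 0 0 0 0'
python3 - <<'E'
from h import *;from cell import bot
st=bot.state();c=st["tcp_pos"]+[.0275,0,0]
for n in("wrist","scene","top"):
    d=bot.get_image(n);cv2.imwrite(f"pics/{n}4.png",d["frame"]);w=cloud(d)
    b=near(w,(.4985,.0742),.055,.092,.099);print(n,"medrim",len(b),circ(b,.0345) if len(b)>9 else 0)
    r=near(w,c,.034,.222,.235);print("smallrim",len(r),circ(r,.0245) if len(r)>9 else 0,np.percentile(r[:,2],95) if len(r)>9 else 0)
go(st,[.471,.0736,.1344],-.7);print(st["tcp_pos"])
E
```

```text
clock: 10.37
tcp_pos: [0.4724, 0.0711, 0.2591]
orientation: [-2.234, -2.207, 0.002]
contact_force: [-0.0, -0.7, -1.6]
gripper_width: 0.109
grasp_force: 60.0
wrist medrim 835 [0.4985777  0.07488686]
smallrim 2397 [0.49951972 0.07180472] 0.22927100083126173
scene medrim 192 [0.49899423 0.07376301]
smallrim 226 [0.50060273 0.06995385] 0.2334153374997999
top medrim 33 [0.4974232  0.07477314]
smallrim 6 0 0
shift [ 0.0025 -0.0011  0.1247] rows 3.0 yang -0.7 tilt 0.11 q6 83.5 rotvec [-0.002  0.     0.   ]
[0.47236317 0.07110898 0.25914374]
```

View pics/wrist4.png

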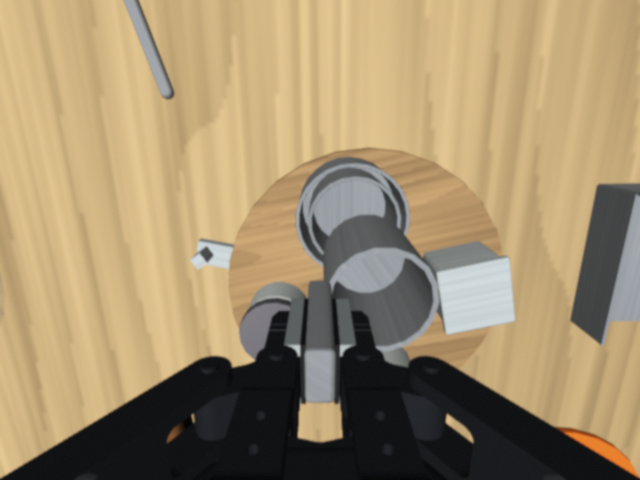

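The wrist view shows the medium seated in the big measure at (352,212), the small above it at (383,295), and the pointer post at (205,253). I'll shift about 3 mm in y and lower the small.

```bash
python3 steer.py '0.003 -0.0012 0.02 0 0 0 0;0.003 -0.0012 0.04 0 0 0 0;0.003 -0.0012 0.06 0 0 0 0;0.003 -0.0012 0.08 0 0 0 0;0.003 -0.0012 0.095 0 0 0 0;0.003 -0.0012 0.105 0 0 0 0;0.003 -0.0012 0.115 0 0 0 0;0.003 -0.0012 0.12 0 0 0 0;0.003 -0.0012 0.122 0 0 0 0;0.003 -0.0012 0.122 0 0 0 0'
python3 -c "
from h import *;from cell import bot
go(bot.state(),[.471,.0736,.1344],-.7)"
```

```text
clock: 11.35
tcp_pos: [0.4717, 0.0745, 0.1386]
orientation: [-2.235, -2.208, -0.0]
contact_force: [0.3, -0.2, -1.5]
gripper_width: 0.114
grasp_force: 59.9
shift [-0.0009 -0.0006  0.0042] rows 1.0 yang -0.7 tilt 0.01 q6 83.9 rotvec [ 0.0001 -0.0001 -0.    ]
```

```bash
python3 steer.py '0 0 0.002 0 0 0 0;0 0 0.004 0 0 0 0;0 0 0.004 0 0 0 0;0 0 0.004 0 0 0 0'
python3 steer.py '0 0 0 0 0 0 0.35;0 0 0 0 0 0 0.35;0 0 0 0 0 0 0.35;0 0 0 0 0 0 0.35;0 0 0 0 0 0 0.35;0 0 0 0 0 0 0.35'
```

```text
clock: 11.68
tcp_pos: [0.4717, 0.0747, 0.1348]
orientation: [2.234, 2.208, 0.0]
contact_force: [0.1, 0.5, -0.9]
gripper_width: 0.108
grasp_force: 59.9
clock: 12.18
tcp_pos: [0.4716, 0.0746, 0.1346]
orientation: [2.235, 2.208, 0.0]
contact_force: [-0.1, 0.5, -0.3]
gripper_width: 0.351
grasp_force: 0.0
```

```bash
python3 steer.py '0 0 -0.04 0 0 0 0.35;0 0 -0.08 0 0 0 0.35;0 0 -0.11 0 0 0 0.35;0 0 -0.11 0 0 0 0.35;0 0 -0.11 0 0 0 0.35'
python3 - <<'E'
from h import *;from cell import bot
st=bot.state()
for n in("wrist","scene","top"):
    d=bot.get_image(n);cv2.imwrite(f"pics/{n}5.png",d["frame"]);w=cloud(d);np.savez(f"{n}5.npz",**d)
    b=near(w,(.4985,.0742),.042,.092,.0975);print(n,"medrim",len(b),circ(b,.0345) if len(b)>9 else 0)
    r=near(w,(.4985,.0742),.034,.0995,.107);print(" smallrim",len(r),circ(r,.0245) if len(r)>9 else 0)
    r=near(w,(.4985,.0742),.05,.115,.18);print(" handles",r[:,2].max())
    k=near(w,(.536,-.096),.03,.118,.14); print(" knob",len(k), k.mean(0) if len(k) else 0)
    p=near(w,(.355,.02),.04,.022,.045);print(" ptr",len(p),p.mean(0),p.min(0),p.max(0)) if len(p) else 0
    # deck outline by colour-free depth: deck-level points, circle of r=.138 through hull
    dk=near(w,(.517,-.011),.16,.027,.033);hu=cv2.convexHull(dk[:,:2].astype(np.float32))[:,0];hu=hu[(np.hypot(*(hu-[.517,-.011]).T)<.146)];print(" deck",len(hu),circ(hu,.138) if len(hu)>5 else 0)
    h=near(w,(.517,-.011),.03,.045,.06);print(" hub",len(h),h.mean(0))
go(st,[.536,-.096,.19],0);print(st["tcp_pos"])
f=cv2.imread("pics/wrist5.png");t=cv2.imread("pics/top5.png")
cv2.imwrite("pics/mix5.png",np.vstack([cv2.resize(f,(480,360)),cv2.resize(t[280:340,240:320],(480,240),interpolation=0)]) if 0 else f)
E
```

```text
clock: 12.6
tcp_pos: [0.4726, 0.0745, 0.2466]
orientation: [2.233, 2.206, 0.004]
contact_force: [0.4, -0.0, -1.5]
gripper_width: 0.348
grasp_force: 0.0
wrist medrim 1310 [0.49815681 0.07547349]
 smallrim 937 [0.49930494 0.07466717]
 handles 0.1596947167347329
 knob 0 0
 ptr 704 [0.37615142 0.01757618 0.03155167] [ 0.34578447 -0.01088502  0.02202198] [0.39471197 0.03950085 0.0375443 ]
 deck 51 [ 0.51643554 -0.01145088]
 hub 93 [ 0.5257807  -0.00539803  0.05002458]
scene medrim 281 [0.49889491 0.07338085]
 smallrim 123 [0.4996296  0.07344038]
 handles 0.15777463459898594
 knob 95 [ 0.53814345 -0.09618656  0.12480589]
 ptr 59 [0.37434565 0.01583891 0.02971851] [0.34903087 0.00136701 0.02234908] [0.39256335 0.02714654 0.03540469]
 deck 43 [ 0.51651476 -0.01200537]
 hub 103 [ 0.51791773 -0.01132133  0.0490063 ]
top medrim 36 [0.49893118 0.07541729]
 smallrim 24 [0.4977778  0.07477844]
 handles 0.15894516874043552
 knob 76 [ 0.5347572  -0.09614986  0.12529279]
 ptr 98 [0.37879921 0.01656376 0.02971416] [ 0.34712064 -0.01019763  0.02200183] [0.39435974 0.03989555 0.03791272]
 deck 47 [ 0.51591263 -0.00969547]
 hub 77 [ 0.51557315 -0.01036099  0.04975622]
shift [-0.1697  0.0652  0.0569] rows 5.0 yang -0.69 tilt 0.21 q6 83.9 rotvec [ 0.0037  0.0003 -0.012 ]
[0.47262204 0.07450206 0.24657151]
```

View pics/wrist5.png

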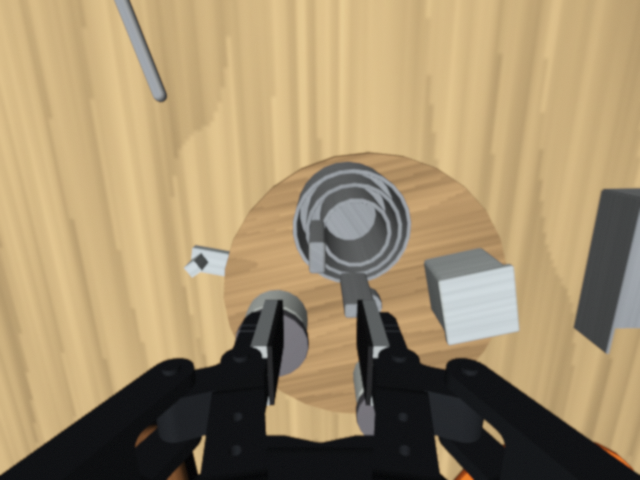

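The nest looks right: concentric rims at (352,222), handles at (317,245) and (356,295), and the pointer post top near (195,268). Next I'll measure the pointer bearing.

Run:
```python
from h import *
A=np.array([.5163,-.0112])
for n in("wrist","scene","top"):
    d=np.load(f"{n}5.npz");w=cloud(d);p=near(w,A,.19,.026,.04);r=np.hypot(*(p[:,:2]-A).T);p=p[(r>.148)&(p[:,0]<.42)]
    print(n,len(p),p.mean(0).round(4) if len(p) else 0)
    if len(p): v=p.mean(0)[:2]-A;print(np.hypot(*v),np.degrees(np.arctan2(v[1],v[0])))
    # strip: whitish base+post at pointer, low points off the deck
    p=near(w,A,.2,.006,.04);r=np.hypot(*(p[:,:2]-A).T);p=p[(r>.143)&(p[:,0]<.42)&(abs(p[:,1]-.02)<.04)]
    if len(p): v=p.mean(0)[:2]-A;print(" strip",len(p),np.degrees(np.arctan2(v[1],v[0])),p.min(0),p.max(0))
    if n=="wrist":
        e=rays(d,[[195,268]],.034)[0];v=e[:2]-A;print("post top px",e,np.hypot(*v),np.degrees(np.arctan2(v[1],v[0])))
# two-view: handpicked later
t=cv2.imread("pics/top5.png")[295:335,262:302];s=cv2.imread("pics/scene5.png")[218:258,370:410]
cv2.imwrite("pics/ptr.png",np.hstack([cv2.resize(t,(400,400),interpolation=0),cv2.resize(s,(400,400),interpolation=0)]))
```

```text
wrist 222 [0.3554 0.0238 0.0337]
0.1646796528522988 167.73438606740842
 strip 880 167.32010950675527 [0.3453406  0.00703465 0.00609964] [0.37893061 0.03615047 0.0375443 ]
post top px [0.35627143 0.02358913 0.034     ] 0.16376638199122234 167.73512171864144
scene 20 [0.3565 0.0196 0.0318]
0.16268912539786962 169.0985933413192
 strip 51 169.32727203888234 [0.34903087 0.00779456 0.00776381] [0.36343542 0.02429067 0.03540469]
top 23 [0.3537 0.0235 0.0339]
0.166300361364839 167.95159527427595
 strip 125 168.6170610408518 [ 0.32291268 -0.01718739  0.00602575] [0.38816531 0.05872766 0.03791272]
```

View pics/ptr.png

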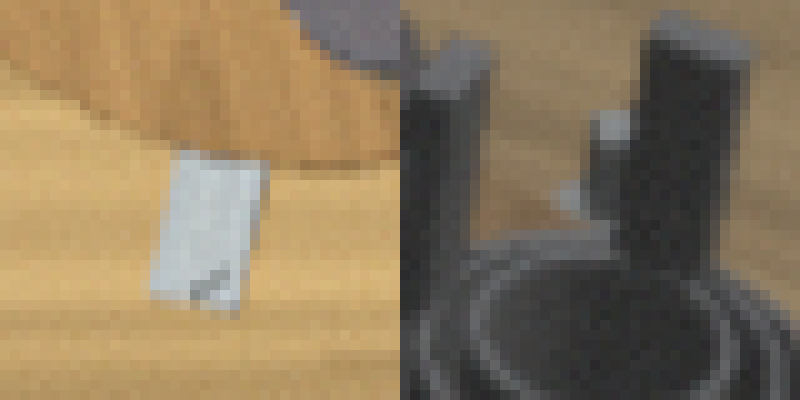

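```bash
python3 steer.py '-0.17 0.065 0.03 0 0 -1.25 0.9;-0.17 0.065 0.03 0 0 -1.25 0.9;-0.17 0.065 0.03 0 0 -1.25 0.9;-0.17 0.065 0.03 0 0 -1.25 0.9;-0.17 0.065 0.03 0 0 -1.25 0.9;-0.17 0.065 0.03 0 0 -1.25 0.9;-0.17 0.065 0.03 0 0 -1.25 0.9;-0.17 0.065 0.03 0 0 -1.25 0.9;-0.17 0.065 0.03 0 0 -1.25 0.9;-0.17 0.065 0.03 0 0 -1.25 0.9'
python3 steer.py '0 0 0 0 0 -1.25 0.9;0 0 0 0 0 -1.25 0.9;0 0 0 0 0 -1.25 0.9;0 0 0 0 0 -1.25 0.9;0 0 0 0 0 -1.25 0.9;0 0 0 0 0 -1.25 0.9;0 0 0 0 0 -1.25 0.9;0 0 0 0 0 -1.25 0.9;0 0 0 0 0 -1.25 0.9;0 0 0 0 0 -1.25 0.9'
python3 -c "
from h import *;from cell import bot
go(bot.state(),[.5352,-.0971,.115],192.4)"
```

```text
clock: 13.58
tcp_pos: [0.5337, -0.0959, 0.2128]
orientation: [-0.556, -3.089, -0.001]
contact_force: [-0.3, 0.8, -0.2]
gripper_width: 0.899
grasp_force: 0.0
clock: 14.42
tcp_pos: [0.5337, -0.0958, 0.2129]
orientation: [1.357, -2.831, -0.003]
contact_force: [0.1, -0.2, -0.4]
gripper_width: 0.898
grasp_force: 0.0
shift [ 0.     -0.0022  0.0979] rows 3.0 yang 141.22 tilt 0.15 q6 -75.2 rotvec [ 2.700e-03  6.000e-04 -8.933e-01]
```

```bash
python3 steer.py '0 -0.002 0.02 0 0 -0.893 0.9;0 -0.002 0.02 0 0 -0.893 0.9;0 -0.002 0.02 0 0 -0.893 0.9;0 -0.002 0.02 0 0 -0.893 0.9;0 -0.002 0.02 0 0 -0.893 0.9;0 -0.002 0.02 0 0 -0.893 0.9;0 -0.002 0.02 0 0 -0.893 0.9;0 -0.002 0.02 0 0 -0.893 0.9;0 -0.002 0.02 0 0 -0.893 0.9'
python3 - <<'E'
from h import *;from cell import bot
d=bot.get_image("wrist");w=cloud(d);st=bot.state()
k=near(w,(.5352,-.097),.03,.121,.135);print(len(k),k.mean(0),circ(k,.008),cv2.minEnclosingCircle(k[:,:2].astype(np.float32)))
l=near(w,(.5352,-.097),.05,.086,.098);print("lid",len(l),cv2.minEnclosingCircle(l[:,:2].astype(np.float32)),np.median(l[:,2]))
go(st,[.5352,-.0971,.115],192.4)
E
```

```text
clock: 15.17
tcp_pos: [0.5355, -0.0971, 0.1934]
orientation: [2.439, -1.979, -0.003]
contact_force: [0.1, 0.4, -0.4]
gripper_width: 0.898
grasp_force: 0.0
1506 [ 0.53604665 -0.09805928  0.12742022] [ 0.53599745 -0.09795702] ((0.5357920527458191, -0.09704530239105225), 0.011989668942987919)
lid 5929 ((0.5357574820518494, -0.09682610630989075), 0.03201879933476448) 0.09383129114273037
shift [-0.0001  0.0003  0.0786] rows 2.0 yang -168.19 tilt 0.08 q6 -125.9 rotvec [ 0.0011  0.001  -0.0103]
```

Knob at (0.5357, -0.0970), and the heights check out. Descend and grip.

```bash
python3 steer.py '0 0 0.03 0 0 0 0.9;0 0 0.06 0 0 0 0.9;0 0 0.078 0 0 0 0.9;0 0 0.078 0 0 0 0.9;0 0 0.078 0 0 0 0;0 0 0.078 0 0 0 0;0 0 0.078 0 0 0 0;0 0 0.078 0 0 0 0;0 0 0.078 0 0 0 0;0 0 0.078 0 0 0 0'
python3 steer.py '0 0 0 0 0 0 0;0 0 0 0 0 0 0;0 0 0 0 0 0 0'
python3 - <<'E'
from h import *;from cell import bot
st=bot.state();R=Ro.from_rotvec(st["orientation"]).as_matrix();A=np.array([.5163,-.0112]);p=st["tcp_pos"]
v=p[:2]-A;print(np.hypot(*v),np.degrees(np.arctan2(v[1],v[0])),p,st["joint_positions"])
a0=np.arctan2(v[1],v[0])
for k in range(1,20):
    a=a0-.1*k
    t=np.r_[A+np.hypot(*v)*np.array([np.cos(a),np.sin(a)]),p[2]]; print(k,(R.T@(t-p)).round(4),round(.1*k,2),np.degrees(a).round(1))
E
```

```text
clock: 16.05
tcp_pos: [0.537, -0.0978, 0.1183]
orientation: [-2.441, 1.976, -0.004]
contact_force: [-0.8, -0.0, 6.8]
gripper_width: 0.26
grasp_force: 59.1
clock: 16.3
tcp_pos: [0.5369, -0.0978, 0.1183]
orientation: [-2.441, 1.976, -0.004]
contact_force: [-1.3, 0.5, 6.4]
gripper_width: 0.257
grasp_force: 59.1
0.08900339839362785 -76.5872715209797 [ 0.53694558 -0.09777577  0.11827405] [-4.19883336e-01 -4.72803586e-02 -2.92954791e-01  1.32257215e+00
  1.86733198e-05 -2.20051689e+00]
1 [-0.0002  0.0089 -0.    ] 0.1 -82.3
2 [-0.0013  0.0177 -0.    ] 0.2 -88.0
3 [-0.0033  0.0264 -0.0001] 0.3 -93.8
4 [-0.0062  0.0348 -0.0001] 0.4 -99.5
5 [-0.0099  0.0429 -0.0001] 0.5 -105.2
6 [-0.0143  0.0506 -0.0001] 0.6 -111.0
7 [-0.0195  0.0578 -0.0001] 0.7 -116.7
8 [-0.0254  0.0645 -0.0002] 0.8 -122.4
9 [-0.032   0.0705 -0.0002] 0.9 -128.2
10 [-0.0391  0.0759 -0.0002] 1.0 -133.9
11 [-0.0467  0.0805 -0.0002] 1.1 -139.6
12 [-0.0547  0.0843 -0.0003] 1.2 -145.3
13 [-0.0631  0.0873 -0.0003] 1.3 -151.1
14 [-0.0717  0.0895 -0.0003] 1.4 -156.8
15 [-0.0805  0.0908 -0.0003] 1.5 -162.5
16 [-0.0894  0.0912 -0.0003] 1.6 -168.3
17 [-0.0983  0.0907 -0.0003] 1.7 -174.0
18 [-0.1071  0.0893 -0.0003] 1.8 -179.7
19 [-0.1157  0.0871 -0.0004] 1.9 -185.4
```

```bash
python3 steer.py '0 0.0045 0 0 0 0.05 0;-0.0002 0.0089 0 0 0 0.1 0;-0.0013 0.0177 0 0 0 0.2 0;-0.0033 0.0264 0 0 0 0.3 0;-0.0062 0.0348 0 0 0 0.4 0;-0.0099 0.0429 0 0 0 0.5 0;-0.0143 0.0506 0 0 0 0.6 0;-0.0195 0.0578 0 0 0 0.7 0;-0.0254 0.0645 0 0 0 0.8 0;-0.032 0.0705 0 0 0 0.9 0'
```

```text
clock: 17.13
tcp_pos: [0.4611, -0.0808, 0.1183]
orientation: [-1.331, 2.843, -0.003]
contact_force: [0.7, 3.9, 6.8]
gripper_width: 0.259
grasp_force: 59.8
```

```bash
cat > arc.py <<'E'
from h import *;from cell import bot
st=bot.state();R=Ro.from_rotvec(st["orientation"]).as_matrix();A=np.array([.5163,-.0112]);p=st["tcp_pos"]
v=p[:2]-A;r=np.hypot(*v);a0=np.arctan2(v[1],v[0]);print(r,np.degrees(a0),st["contact_force"],np.degrees(st["joint_positions"][5]))
e=(a0-np.radians(167.9))%(2*np.pi);print("to go",e)
for s in list(np.arange(.1,e,.1))+[e]:
    t=np.r_[A+.088*np.array([np.cos(a0-s),np.sin(a0-s)]),p[2]]; print((R.T@(t-p)).round(4),s.round(3))
E
python3 arc.py
```

```text
0.08882936752063189 -128.39326548228283 [0.74658739 3.87846016 6.81578116] -76.22872633145157
to go 1.1118922730280865
[-0.0011  0.0088 -0.    ] 0.1
[-0.0021  0.0175 -0.    ] 0.2
[-0.0041  0.0261 -0.0001] 0.3
[-0.0069  0.0345 -0.0001] 0.4
[-0.0106  0.0425 -0.0001] 0.5
[-0.015   0.0501 -0.0001] 0.6
[-0.0201  0.0572 -0.0001] 0.7
[-0.0259  0.0638 -0.0001] 0.8
[-0.0324  0.0698 -0.0001] 0.9
[-0.0394  0.0751 -0.0001] 1.0
[-0.0469  0.0796 -0.0001] 1.1
[-0.0479  0.0801 -0.0001] 1.112
```

```bash
python3 steer.py '-0.0008 0.0088 0 0 0 0.1 0;-0.002 0.0175 0 0 0 0.2 0;-0.004 0.0261 0 0 0 0.3 0;-0.0068 0.0345 0 0 0 0.4 0;-0.0105 0.0425 0 0 0 0.5 0;-0.015 0.0501 0 0 0 0.6 0;-0.02 0.0572 0 0 0 0.7 0;-0.0258 0.0638 0 0 0 0.8 0;-0.0323 0.0698 0 0 0 0.9 0;-0.036 0.0725 0 0 0 0.95 0'
python3 arc.py
```

```text
clock: 17.97
tcp_pos: [0.4276, -0.0062, 0.1183]
orientation: [0.117, 3.138, -0.0]
contact_force: [-5.8, 0.6, 9.9]
gripper_width: 0.262
grasp_force: 60.2
0.08879362396566788 176.7463644255915 [-5.78939113  0.62410335  9.90969982] -14.212470725689029
to go 0.15439818605786826
[-0.0011  0.0088  0.    ] 0.1
[-0.0016  0.0136  0.    ] 0.154
```

```bash
python3 steer.py '-0.0006 0.006 0 0 0 0.07 0;-0.001 0.01 0 0 0 0.12 0;-0.0014 0.0134 0 0 0 0.154 0;-0.0014 0.0134 0 0 0 0.154 0;-0.0014 0.0134 0 0 0 0.154 0;-0.0014 0.0134 0 0 0 0.154 0;-0.0014 0.0134 0 0 0 0.154 0;-0.0014 0.0134 0 0 0 0.154 0'
python3 arc.py
python3 - <<'E'
from h import *;from cell import bot
A=np.array([.5163,-.0112]);c=A+.088*np.array([np.cos(np.radians(-12.1)),np.sin(np.radians(-12.1))]);print("well exp",c)
for n in("scene","top"):
    d=bot.get_image(n);cv2.imwrite(f"pics/{n}6.png",d["frame"]);w=cloud(d)
    for nm,R,a,b,r in(("big",.052,.084,.0915,.0435),("med",.04,.0925,.098,.0345),("small",.032,.0995,.107,.0245)):
        q=near(w,c,R,a,b);x=circ(q,r) if len(q)>9 else c*0;v=x-A;print(n,nm,len(q),x.round(4),(np.degrees(np.arctan2(v[1],v[0]))).round(2))
cv2.imwrite("pics/fin.png",np.hstack([cv2.imread("pics/scene6.png")[140:360,240:560],cv2.imread("pics/top6.png")[180:400,160:480]]))
E
```

```text
clock: 18.63
tcp_pos: [0.4294, 0.0069, 0.1182]
orientation: [-0.349, -3.122, -0.001]
contact_force: [-9.7, 3.0, 13.6]
gripper_width: 0.256
grasp_force: 60.6
0.08878019999243823 168.25807221989893 [-9.71363465  3.00268595 13.56535122] -3.8982106712702578
to go 0.006249539197161091
[-0.0008  0.0006  0.    ] 0.006
well exp [ 0.60234492 -0.02964643]
scene big 460 [ 0.6008 -0.0296] -12.28
scene med 224 [ 0.6015 -0.0292] -11.9
scene small 88 [ 0.6028 -0.0285] -11.28
top big 147 [ 0.6014 -0.0269] -10.47
top med 65 [ 0.6016 -0.0275] -10.85
top small 46 [ 0.6012 -0.0291] -11.92
```

View pics/fin.png

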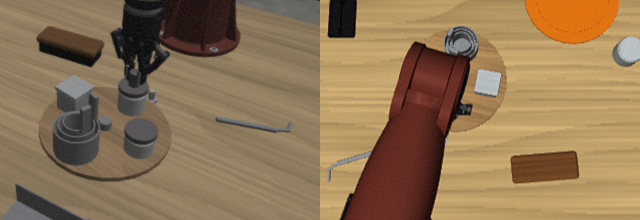

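The left half (scene view) shows all three measures nested at (77,135) and the knobbed jar gripped at (135,92), right behind the pointer at (152,97). The right half agrees. The error is about 1°, against ±6.5° allowed, so I'm handing in.

```bash
python3 steer.py '0 0 0 0 0 0 0;0 0 0 0 0 0 0;0 0 0 0 0 0 0' && python3 -c "
from cell import bot;print(bot.sign_off())"
```

```text
clock: 18.98
tcp_pos: [0.4294, 0.0069, 0.1182]
orientation: [-0.349, -3.122, -0.001]
contact_force: [-8.9, 4.2, 14.0]
gripper_width: 0.257
grasp_force: 60.6
the job is handed in; nothing more can be done
None
```

I handed the job in at about 19 s: the small measure is inside the medium and both are in the big one, the knobbed jar is within about 1° of the pointer, and the gripper is still holding the knob; no verdict was shown.

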